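# Stand the cast panel up in the edging rack and set its sprung keeper

### The arm

A 6-joint arm with a two-finger parallel gripper is mounted at the origin on a cart in front of the work surface, level with it; the furniture and walls round the work are solid. World frame = base frame: x ahead of the robot, y to its left, z up, the work surface at z = 0. Lengths are in m, angles in rad, forces in N, time in s.
With the tool pointing down it reaches from about 0.35 to 0.975 m from the base axis. Payload 4.9 kg.
Tool frame: the origin (TCP) lies midway between the tips of the shut fingers; the grasp point (between the pads) lies 19 mm behind it; z points along the fingers, y is the line along which they close (so a half turn about z gives the same grasp; the last joint's range is limited). The gripper opens to 85 mm and grips with 20 to 120 N. Pads are 22 mm wide; open, the fingers measure 114 mm over their backs; the gripper's body (76 mm by 85 mm) begins 54 mm behind the grasp point. The pads swing forward as they close: fully open they stand 13 mm farther back than shut.
Start: joints at [1.004, 0.053, 1.613, -0, 1.476, -0.119], TCP at [0.271, 0.563, 0.204] pointing down, gripper open.
Joint ranges: [-3.01, 3.01], [-1.01, 2.22], [0.06, 2.58], [-1.02, 4.17], [0.09, 2.62], [-3.14, 3.14]. Speed limits (rad/s): [2.57, 2.57, 3.14, 3.14, 3.14, 3.14].

### API

Orientations are given as a unit quaternion [w, x, y, z].
In Python, from plant import * gives the robot as it stands.
- The arm moves only by the tool jog_arm, never from a script. Its argument "targets" is a list of rows, each a list of 3 entries, a list of its own where there are three numbers: the shift along the tool's x, y, z in units of 25 mm (1.0 is 25 mm), then the turn, a rotation vector about the tool's x, y, z in units of 8 degrees (1.0 is 8 degrees), then the opening in per cent of the stroke, from 0 (shut) to 100 (fully open). A call has 1 to 8 rows; each row is the pose to reach, as a shift and turn from the pose commanded when the call began, along the tool's axes at that moment; what a row does not reach only later rows make up. A row lasts 1/8 s, in which the tool goes at most 62.5 mm and 10.7 degrees, less where a joint would pass 70% of its speed; a pose out of reach is approached as far as the arm can. A call with a gripper value outside its range is refused whole. The fingers move at their own pace and stop on an object; the grip force is fixed at half the most. Time passes only in rows, so rows that repeat a pose let the fingers close. It gives the time, the measured TCP pose, the force, the opening and the grip force at its end, in the units of the state.
- state(): the state, without advancing time (a new reading comes with each control period).
- grab_frame(name): name is "scene" or "side" or "wrist"; returns (picture, depth): 384x512x3 uint8, red, green, blue; 384x512 float32, m along the optical axis (not along the pixel's ray), 0 where there is no reading.
- camera_params(name): a dict with "fovy" (degrees; the focal length in pixels is half the picture's height over the tangent of half this angle, whatever the lens; pixels are square), "cx", "cy" (the principal point, pixels), "rvec" (rotation vector, rad) and "tvec" (3), from world to camera coordinates, as OpenCV has them; the wrist camera has in their place "hand_eye" (4x4, takes a point from camera to tool coordinates, whose origin is the TCP and whose axes are the flange's). Camera axes: x right, y down, z forward; pixel columns grow to the right and rows downward; lengths in m; the calibration is good to about 2 mm. The wrist camera is an equidistant fisheye: a pixel r from the principal point sees the ray r / f radians off the axis. A picture is of the moment at which its call begins: read the wrist's pose just before it. camera_params takes no time and is no camera call.
- job_done(): hands the job in; it is judged then, once.
The state is a dict: "time": time; "joint_pos": joint angles; "joint_vel": joint speeds; "joint_efforts": joint torques, N m; "tool_pos": TCP position; "tool_rot": TCP orientation; "contact_force": force on the tool from outside, world axes, zero at the start; "ft_torque": the same for the moment, N m; "gripper_width": opening from 0.0 (shut) to 1.0 (fully open); "grasp_force": force on a finger pad.
Only numpy, scipy, OpenCV 4.12 (cv2) and the standard library are available. Lean on these libraries where they do the work, as an engineer would, in place of code of your own. Each camera call takes 0.05 s, during which the arm holds its last target. There are 200 camera calls.

### The job

The cast plaster panel has been left leaning on the two pegs of the edging rack. Tip it up onto its long thin edge so that it rests back against the slatted fence, then push the keeper's red knob along its slot toward the panel, against the spring, and swing it sideways into the holding notch, so that it stays there when let go and the steel rod keeps the panel from falling forward. Leave the panel standing in the rack and do not disturb the other things on the bench.

Things in the scene. Friction and masses are not known exactly. Their poses are not given: they have to be found in the camera images.
- rack: Plywood edging rack, fixed, at a new place and angle each time. Origin: bench top under the middle of its base board. Axes: x from pegs to fence (roughly away from the robot), y along the fence to the left, z up; all 'rack' figures here are mm in this frame. Base board x -60 to 98, y -245 to 245, 16 thick. Two rest pegs with black caps, 16 across, 95 high, at x -20, y -54 and y 166
- fence_foot (a point): Foot of the fence's front face, on the base board at rack x 40, y 56, z 16, opposite the panel's middle. Three plywood slats, 45 wide and 150 long, at rack y -64, 56, 176, lean back from here (to rack +x) by 0.12 rad. A low end stop, 38 high, is at rack y 236 to 246
- panel: Off-white cast plaster panel, 345 x 183 x 14 mm, 0.65 to 0.95 kg. Origin: middle of its plain back face, which faces the fence. x along its length (to rack -y), y up along its 183 mm side, z out of the decorated face to the robot. At first its lower long edge is at the fence's foot and it leans 0.5 rad to the robot on the pegs, top edge at rack x about -70, z 180
- panel_push (a point): Point on the panel's decorated face, midway along it, 60 mm above its middle: a good place to push. A push of about 5 N in rack +x at 150 mm height, midway between the pegs, tips it up; pushed past upright it rests back on the fence (leaning 0.12 rad, face then at rack x about 42 at that height, top at z 199)
- gate (a point): Top centre of the green gate box at the rack's right end: rack x 16, y -175, z 137. Box x -11 to 43, y -220 to -130. Its steel top plate has the knob's slot along rack y; at the panel end it turns toward the robot, over a 7 mm tooth, into the holding notch
- keeper (a joint): Travel in m of the keeper, a steel rod 14 mm thick along rack y, axis at rack x 25, z 110. 0 = home, grows to rack +y (in front of the panel's right end), end stop at 0.050. A spring drives it home: 5 N at 0, 9.5 N at 0.050. Held in the notch it reads about 0.036
- handle (a joint): Swing in rad of the knob's stem about the rod: 0 = upright, positive = toward the robot (rack -x), at most 0.78. A light spring rights it (0.6 N at the knob). The slot keeps it under 0.1 until the keeper reads 0.042 or more; then it can swing. From 0.65 on it is past the tooth and, let go, is drawn back 6 to 14 mm into the notch and held. Let go elsewhere, it snaps home
- knob (a point): Centre of the red ball knob, 26 mm across, on an 8 mm stem, 60 mm from the rod's axis. At rest at rack x 25, y -195, z 170; in the notch at about x -15, y -159, z 155. It can be pushed from any side, or pinched
- keeper_tip (a point): Nose of the keeper rod: rack y -129 at rest (about 12 mm clear of the panel's right edge), about -93 when held (about 23 mm inside that edge, in front of the panel)
- slip_jar: White jar with blue lid, 65 mm across, 92 mm high, behind the rack; origin under its middle
- spray_bottle: Spray bottle with orange trigger head, 185 mm high, behind the rack; origin under its middle
- dome: White cast dome with a coral-like surface, 100 mm across, 53 mm high, behind the rack; origin under its middle

How it is judged:
At the end, for the whole second after the job is handed in: The panel stands at rest on its long edge at the fence, within 0.2 rad of upright (origin beyond rack x 35 mm, z over 95 mm); the keeper is held in its notch (keeper 0.030 to 0.042, handle over 0.5) with the rod's nose in front of the panel, 10 mm or more inside its right edge (angle between panel's own y axis and vertical below 0.2 rad and z of panel in the frame of rack above 0.095 m and x of panel in the frame of rack above 0.035 m and linear speed of panel below 0.02 m/s and value of joint keeper between 0.03 and 0.042 m and value of joint handle above 0.5 rad and x of keeper_tip in the frame of panel below 0.163 m and z of keeper_tip in the frame of panel above 0.014 m); the robot touches nothing.
It fails at once if the panel falls over (angle between panel's own y axis and vertical above 0.9 rad).
It fails at once if the slip jar is disturbed (moved more than 30 mm) (distance of slip_jar from where it was at the start of the episode above 0.03 m).
It fails at once if the spray bottle is disturbed (moved more than 30 mm) (distance of spray_bottle from where it was at the start of the episode above 0.03 m).
It fails at once if the dome is disturbed (moved more than 30 mm) (distance of dome from where it was at the start of the episode above 0.03 m).
It also fails if it takes over 54 s, if anything falls off the work surface, if the arm or the gripper's body presses on something with over 40 N, if the wrist force passes 120 N, or if a joint passes its speed limit or range.

## Working session

There is one attempt and no reset: what is moved stays moved. The work goes in short steps, Python scripts to look and compute and a tool call to move; the robot and the scene stay as the last step left them, time stands still between calls to the robot, and variables do not carry over. Pictures are saved under pics/ and viewed, at most 12 in all, crops included, and the job is handed in when it is done.

Besides the shell and the picture viewer there is one more tool, called after "Emit:" as name([rows], argument=value, ...), one row to a line, values as JSON. jog_arm: Moves the arm, as the interface text tells. Its arguments: {"type":"object","properties":{"targets":{"type":"array"}},"required":["targets"]}

```bash
mkdir -p pics; python3 - <<'E'
from plant import *
import cv2,numpy as np
s=state();print(s)
for n in("scene","side"):
    p,d=grab_frame(n);cv2.imwrite(f"pics/{n}0.png",p[:,:,::-1]);np.savez(f"{n}0.npz",p=p,d=d);print(camera_params(n))
a=[cv2.imread(f"pics/{n}0.png") for n in("scene","side")]
E
```

```text
{'time': 0.0, 'joint_pos': array([ 1.00400967e+00,  5.33474886e-02,  1.61431024e+00, -2.26612714e-05,
        1.47599236e+00, -1.19032719e-01]), 'joint_vel': array([ 1.66884793e-04,  1.50072723e-03,  8.59970951e-05,  5.05777642e-04,
       -9.45407745e-04,  2.04110978e-03]), 'joint_efforts': array([ 4.02487121e-04, -3.93700433e+01, -3.70159650e+01, -1.63366867e-04,
        7.37683353e-03, -1.31318956e-05]), 'tool_pos': array([0.27024253, 0.5627947 , 0.20235919]), 'tool_rot': array([-3.35262629e-04,  2.22010323e-01,  9.75043772e-01, -9.72618639e-04]), 'contact_force': array([-0.33849194,  0.19112148,  0.8297691 ]), 'ft_torque': array([ 0.03033944, -0.00558412,  0.01526833]), 'grasp_force': 0.0, 'gripper_width': 1.0021404268107463}
{'fovy': 54.61344947154414, 'cx': 253.81302265691176, 'cy': 189.72147998077918, 'rvec': array([ 2.10708978, -0.83641991,  0.37763199]), 'tvec': array([-0.36706535,  0.422659  ,  0.53365723])}
{'fovy': 42.549917020015926, 'cx': 259.5770722336406, 'cy': 188.2044168129165, 'rvec': array([ 2.03119181, -0.53199242,  0.3378717 ]), 'tvec': array([-0.4942048 ,  0.30936035,  0.65936549])}
```

View pics/scene0.png

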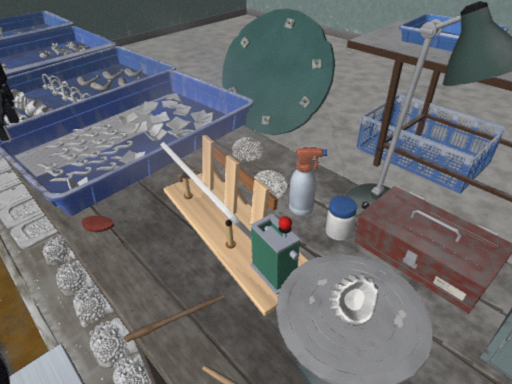

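View pics/side0.png

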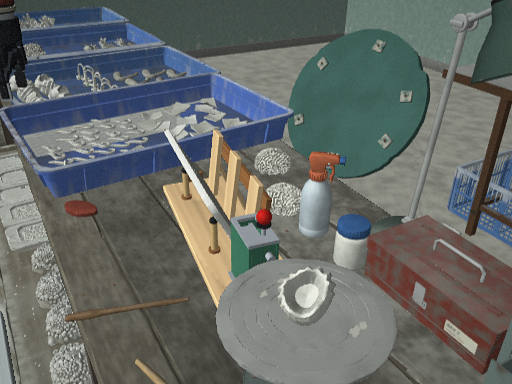

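The views show the panel leaning on its pegs. In scene, the knob is at (285,223), the peg caps at (186,180) and (231,222), and the gate box at (275,250). In side, the knob is at (264,216) and the caps at (185,173) and (214,219). The turntable stands to the right of the gate.

```bash
cat > h.py <<'E'
import numpy as np,cv2
from plant import *
from scipy.spatial.transform import Rotation as R
def cloud(n,d):
    c=camera_params(n);f=192/np.tan(np.radians(c["fovy"]/2))
    v,u=np.mgrid[:384,:512]
    P=np.stack([(u-c["cx"])/f*d,(v-c["cy"])/f*d,d],-1)
    return (P-c["tvec"])@R.from_rotvec(c["rvec"]).as_matrix()
E
python3 - <<'E'
from h import *
from scipy.optimize import least_squares
for n,kn,pts in (("scene",(285,223),[(186,180),(231,222)]),("side",(264,216),[(185,173),(214,219)])):
    z=np.load(n+"0.npz");p=z["p"].astype(int);d=z["d"];W=cloud(n,d)
    m=(p[...,0]>120)&(p[...,1]<60)&(p[...,2]<60);v,u=np.mgrid[:384,:512]
    m&=(abs(u-kn[0])<14)&(abs(v-kn[1])<14)&(d>0)
    Q=W[m]; med=np.median(Q,0);Q=Q[np.linalg.norm(Q-med,axis=1)<.03]
    r=least_squares(lambda c:np.linalg.norm(Q-c,axis=1)-.013,med+[.005,.005,-.005],loss='soft_l1',f_scale=.002)
    print(n,len(Q),"knob",r.x.round(4))
    for a in pts: print("cap",a,W[a[1]-3:a[1]+4,a[0]-1:a[0]+2].reshape(-1,3).round(3)[::2].tolist())
    m=(W[...,2]>.010)&(W[...,2]<.022)&(p[...,0]>p[...,2]+40)&(d>0)&(p[...,0]>130)
    m=cv2.morphologyEx(m.astype(np.uint8),cv2.MORPH_OPEN,np.ones((3,3)))
    k,l,s,_=cv2.connectedComponentsWithStats(m);i=1+np.argmax(s[1:,4])
    B=W[l==i];rect=cv2.minAreaRect(B[:,:2].astype(np.float32));print(rect,cv2.boxPoints(rect).round(3).tolist())
E
```

```text
scene 102 knob [ 0.5554 -0.0302  0.1706]
cap (186, 180) [[0.56, 0.325, 0.088], [0.569, 0.33, 0.081], [0.564, 0.328, 0.081], [0.56, 0.327, 0.08], [0.565, 0.326, 0.078], [0.563, 0.327, 0.075], [0.559, 0.327, 0.074], [0.565, 0.326, 0.072], [0.562, 0.327, 0.069], [0.56, 0.33, 0.065], [0.564, 0.327, 0.065]]
cap (231, 222) [[0.498, 0.062, 0.155], [0.501, 0.06, 0.154], [0.499, 0.061, 0.153], [0.534, 0.112, 0.093], [0.5, 0.06, 0.15], [0.536, 0.111, 0.09], [0.53, 0.107, 0.092], [0.582, 0.168, 0.017], [0.533, 0.107, 0.088], [0.531, 0.109, 0.085], [0.576, 0.162, 0.018]]
((0.5418137311935425, 0.16752290725708008), (0.49016252160072327, 0.08773374557495117), 81.59097290039062) [[0.46299999952316284, -0.0689999982714653], [0.5490000247955322, -0.08100000023841858], [0.6209999918937683, 0.40400001406669617], [0.5339999794960022, 0.41600000858306885]]
side 125 knob [ 0.5573 -0.0305  0.1696]
cap (185, 173) [[0.561, 0.325, 0.092], [0.513, 0.188, 0.166], [0.563, 0.325, 0.09], [0.56, 0.323, 0.089], [0.565, 0.325, 0.086], [0.563, 0.325, 0.084], [0.561, 0.327, 0.081], [0.565, 0.326, 0.081], [0.562, 0.324, 0.08], [0.56, 0.327, 0.077], [0.564, 0.325, 0.076]]
cap (214, 219) [[0.507, 0.058, 0.137], [0.509, 0.053, 0.139], [0.507, 0.053, 0.138], [0.531, 0.111, 0.095], [0.509, 0.054, 0.134], [0.534, 0.113, 0.091], [0.531, 0.11, 0.091], [0.535, 0.11, 0.09], [0.532, 0.11, 0.089], [0.53, 0.109, 0.088], [0.533, 0.108, 0.087]]
((0.544586718082428, 0.19166232645511627), (0.44370707869529724, 0.08222879469394684), 81.68157196044922) [[0.47200000286102295, -0.02199999988079071], [0.5529999732971191, -0.03400000184774399], [0.6169999837875366, 0.4050000011920929], [0.5360000133514404, 0.4169999957084656]]
```

Emit:
jog_arm([
  [[-11.65, -8.73, 0], [0, 0, -2.16], 0],
  [[-11.65, -8.73, 0], [0, 0, -2.16], 0],
  [[-11.65, -8.73, 0], [0, 0, -2.16], 0],
  [[-11.65, -8.73, 0], [0, 0, -2.16], 0],
  [[-11.65, -8.73, 0], [0, 0, -2.16], 0],
  [[-11.65, -8.73, 0], [0, 0, -2.16], 0],
  [[-11.65, -8.73, 2], [0, 0, -2.16], 0],
  [[-11.65, -8.73, 2], [0, 0, -2.16], 0],
])

```text
time: 1.1
tool_pos: [0.4356, 0.2387, 0.149]
tool_rot: [-0.004, 0.074, 0.997, -0.002]
contact_force: [0.4, 0.1, -1.0]
gripper_width: 0.004
grasp_force: 0.0
```

```bash
cat >> h.py <<'E'
O=np.array([.559,.1655,0]);xh=np.array([.9891,-.1474,0]);yh=np.array([.1474,.9891,0])
def rk(p): p=np.asarray(p)-O; return (np.stack([p@xh,p@yh,p[...,2]],-1)*1000).round(1)
def show():
    s=state();q=s["tool_rot"];M=R.from_quat(np.r_[q[1:],q[0]]).as_matrix()
    F=s["contact_force"];print(s["time"],"rack tcp",rk(s["tool_pos"]),"F rack",(F@xh).round(1),(F@yh).round(1),F[2].round(1),"w",s["gripper_width"],"\naxes",np.array([[M[:,i]@xh,M[:,i]@yh,M[2,i]] for i in range(3)]).round(3).tolist());return s
E
python3 - <<'E'
from h import *
show()
z=np.load("side0.npz");W=cloud("side",z["d"])
for a in [(310,330),(172,137),(205,195),(223,228)]: print(a,rk(W[a[1],a[0]]))
E
```

```text
1.1 rack tcp [-132.9   54.2  149. ] F rack 0.4 0.2 -1.0 w 0.0036844204100909463 
axes [[-1.0, -0.0, 0.009], [-0.0, 1.0, -0.004], [-0.009, -0.004, -1.0]]
(310, 330) [ 1.000e-01 -4.195e+02  1.415e+02]
(172, 137) [-41.2 170.6 170.6]
(205, 195) [-42.5 -92.6 168.7]
(223, 228) [ -18.6 -117.4  109.7]
```

Emit:
jog_arm([
  [[-1, 0, 0], [0, 0, 0], 0],
  [[-1.8, 0, 0], [0, 0, 0], 0],
  [[-2.3, 0, 0], [0, 0, 0], 0],
  [[-2.8, 0, 0], [0, 0, 0], 0],
  [[-3.3, 0, 0], [0, 0, 0], 0],
  [[-3.8, 0, 0], [0, 0, 0], 0],
  [[-4.3, 0, 0], [0, 0, 0], 0],
  [[-4.7, 0, 0], [0, 0, 0], 0],
])

```text
time: 2.1
tool_pos: [0.5557, 0.2232, 0.1535]
tool_rot: [-0.0, 0.073, 0.997, -0.0]
contact_force: [-0.5, 0.2, -0.1]
gripper_width: 0.004
grasp_force: 0.0
```

Emit:
jog_arm([
  [[-0.3, 0, 0], [0, 0, 0], 0],
  [[-0.6, 0, 0], [0, 0, 0], 0],
  [[-0.9, 0, 0], [0, 0, 0], 0],
  [[-1.2, 0, 0], [0, 0, 0], 0],
  [[-1.4, 0, 0], [0, 0, 0], 0],
  [[-1.4, 0, 0], [0, 0, 0], 0],
])

```text
time: 2.85
tool_pos: [0.5898, 0.2182, 0.1535]
tool_rot: [-0.0, 0.073, 0.997, -0.0]
contact_force: [0.8, -0.7, -0.3]
gripper_width: -0.005
grasp_force: 0.0
```

```bash
python3 - <<'E'
from h import *
show()
p,d=grab_frame("side");cv2.imwrite("pics/side1.png",cv2.resize(p[90:290,120:340,::-1],None,fx=3,fy=3)[:600,:660]);W=cloud("side",d)
E
```

```text
2.85 rack tcp [ 22.6  56.7 153.5] F rack 0.9 -0.6 -0.3 w -0.004731616056873588 
axes [[-1.0, -0.002, 0.0], [-0.002, 1.0, -0.0], [-0.0, -0.0, -1.0]]
```

View pics/side1.png

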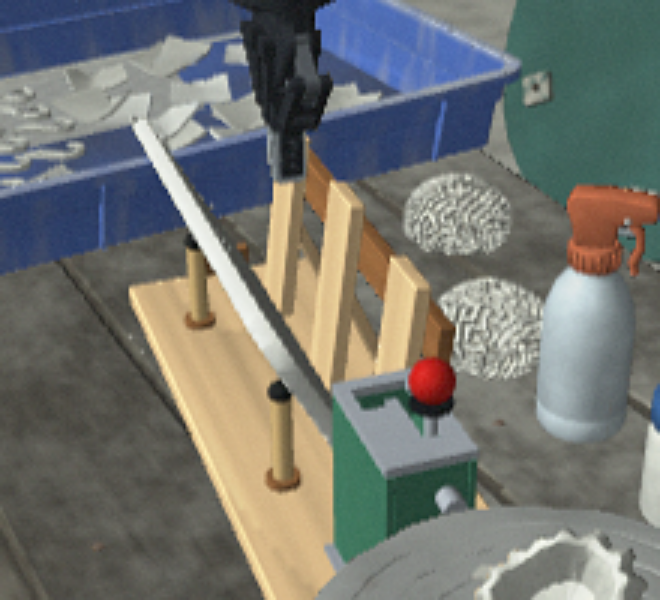

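The crop shows the panel still leaning, with its far top corner unmoved at about (140,125). The gripper tip is at (290,165), apparently behind and above the panel. I'll check the tip position against depth.

```bash
python3 - <<'E'
from h import *
s=show();print(s["joint_pos"].round(3))
for n in("side","scene"):
    p,d=grab_frame(n);W=cloud(n,d);c=camera_params(n);f=192/np.tan(np.radians(c["fovy"]/2))
    K=np.array([[f,0,c["cx"]],[0,f,c["cy"]],[0,0,1]])
    print(n,cv2.projectPoints(s["tool_pos"][None],c["rvec"],c["tvec"],K,None)[0].ravel())
    if n=="side":
        for a in [(216,143),(216,146),(212,140),(172,137),(180,155),(190,172),(205,195),(212,205),(222,220)]: print(a,p[a[1],a[0]],rk(W[a[1],a[0]]))
    else: cv2.imwrite("pics/scene1.png",cv2.resize(p[100:300,100:340,::-1],None,fx=3,fy=3))
E
```

```text
2.9 rack tcp [ 22.4  56.7 153.5] F rack -0.8 -0.1 -0.5 w -0.002351390612995165 
axes [[-1.0, -0.002, 0.0], [-0.002, 1.0, -0.0], [-0.0, -0.0, -1.0]]
[ 0.236  0.096  1.652  0.     1.394 -1.188]
side [215.67046237 161.61959069]
(216, 143) [22 26 30] [ 20.4  44.  200.8]
(216, 146) [25 28 31] [ 19.7  42.1 195.2]
(212, 140) [101 108 111] [ 13.6  48.2 206.5]
(172, 137) [229 232 225] [-41.5 169.1 171.2]
(180, 155) [234 237 230] [-45.1  81.5 167.9]
(190, 172) [234 237 232] [-45.    1.5 168.2]
(205, 195) [230 231 225] [-42.5 -92.7 168.7]
(212, 205) [205 209 198] [ -36.  -112.2  158.1]
(222, 220) [114 118 112] [ -20.3 -117.9  127.3]
scene [217.51826386 168.48406738]
```

View pics/scene1.png

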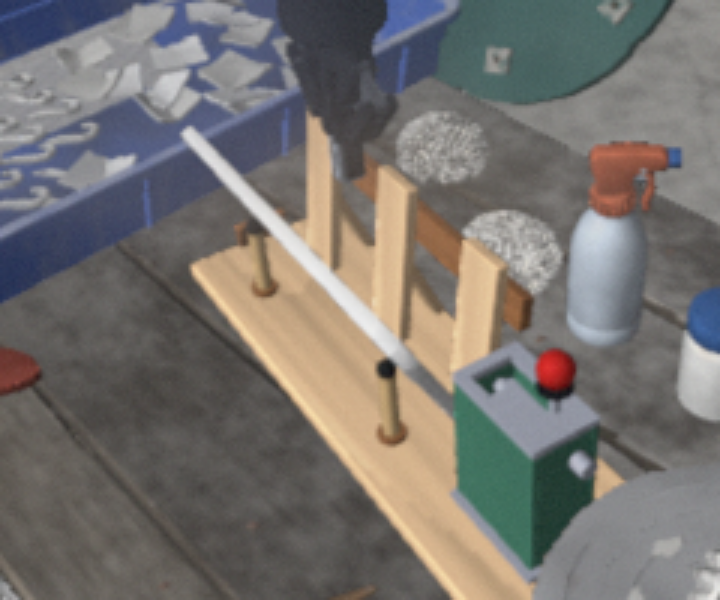

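The scene crop also shows the panel untouched, with the fingertip at about (350,175). That is about 10 px above where the reported TCP projects, so the real tip seems higher than reported. I'll measure the offset.

```bash
python3 - <<'E'
from h import *
s=show()
for n in("side","scene"):
    p,d=grab_frame(n);W=rk(cloud(n,d))
    m=(abs(W[...,0]-22)<30)&(abs(W[...,1]-56)<35)&(W[...,2]>172)&(W[...,2]<260)
    Q=W[m];c=p[m]
    for lo in range(170,260,8):
        k=(Q[:,2]>=lo)&(Q[:,2]<lo+8)
        if k.any(): print(n,lo,k.sum(),Q[k].min(0),Q[k].max(0),c[k].mean(0).round())
E
```

```text
3.0 rack tcp [ 22.2  56.8 153.6] F rack -0.9 -0.5 -0.3 w -0.0011014400761212102 
axes [[-1.0, -0.002, 0.0], [-0.002, 1.0, -0.0], [-0.0, -0.0, -1.0]]
side 178 20 [ 10.8  45.9 181. ] [ 33.2  61.9 185.8] [119. 117. 109.]
side 186 41 [ 10.4  42.4 186. ] [ 32.7  63.9 193.7] [70. 75. 77.]
side 194 46 [ 10.2  41.2 194.3] [ 33.   62.  201.8] [64. 68. 70.]
side 202 48 [ 10.3  42.  202.2] [ 32.9  63.7 209.9] [61. 65. 67.]
side 210 47 [  9.7  39.3 210.3] [ 33.4  59.8 217.9] [64. 67. 69.]
side 218 18 [  8.1  40.4 218. ] [ 28.3  66.8 225.6] [55. 58. 59.]
side 226 70 [  8.   21.4 226.1] [ 33.2  90.6 233.9] [37. 40. 42.]
side 234 44 [  8.5  21.1 234. ] [ 29.6  89.7 241.9] [36. 39. 43.]
side 242 32 [  4.5  22.9 242.1] [ 17.2  69.8 249.9] [31. 34. 37.]
side 250 37 [  4.2  36.3 250. ] [ 17.8  69.3 257. ] [32. 35. 38.]
side 258 10 [  4.9  34.4 258. ] [ 14.9  69.3 259.6] [34. 36. 39.]
scene 178 7 [ 10.7  49.1 182.3] [ 27.9  51.8 184.9] [98. 91. 90.]
scene 186 27 [  8.3  43.2 186.1] [ 31.5  63.7 193.8] [108. 102. 101.]
scene 194 32 [  8.5  41.4 194.1] [ 25.5  61.2 201.9] [97. 93. 93.]
scene 202 33 [  8.2  41.  202. ] [ 26.6  62.5 209.8] [97. 93. 91.]
scene 210 36 [  8.2  41.4 210. ] [ 26.8  62.1 217.9] [100.  96.  95.]
scene 218 11 [  6.4  43.5 218.7] [ 13.2  64.  225.6] [109. 102.  99.]
scene 226 51 [  6.3  22.2 226.1] [ 28.9  89.5 233.9] [79. 74. 74.]
scene 234 50 [  6.1  21.3 234. ] [ 28.4  88.1 241.9] [74. 71. 73.]
scene 242 38 [  2.9  23.  242.5] [ 20.6  90.2 249.8] [68. 66. 69.]
scene 250 41 [  2.4  22.4 250.5] [ 23.8  89.3 257.8] [68. 66. 70.]
scene 258 8 [  2.8  32.8 258.2] [ 14.9  68.5 259.5] [65. 64. 68.]
```

The true fingertip is at z ≈ 181 mm while the state says 153.6, so the real tool is about 28 mm higher than reported. In x and y it agrees to a few mm. The finger passed just over the panel. I'll go back over it, lower the tool with that offset allowed for, and push again.

Emit:
jog_arm([
  [[0, 0, -1.2], [0, 0, 0], 0],
  [[2.2, 0, -1.2], [0, 0, 0], 0],
  [[4.2, 0, -1.2], [0, 0, 0], 0],
  [[6.1, 0, -1.2], [0, 0, 0], 0],
  [[6.1, 0, -0.2], [0, 0, 0], 0],
  [[6.1, 0, 1.3], [0, 0, 0], 0],
  [[6.1, 0, 1.3], [0, 0, 0], 0],
  [[6.1, 0, 1.3], [0, 0, 0], 0],
])

```text
time: 4.1
tool_pos: [0.4393, 0.2408, 0.1224]
tool_rot: [0.001, 0.073, 0.997, 0.0]
contact_force: [0.1, -0.4, 0.6]
gripper_width: 0.001
grasp_force: 0.0
```

```bash
cat >> h.py <<'E'
def tip(n,s):
    p,d=grab_frame(n);W=rk(cloud(n,d));t=rk(s["tool_pos"])
    m=(abs(W[...,0]-t[0])<16)&(abs(W[...,1]-t[1])<20)&(abs(W[...,2]-t[2])<90)&(p.max(-1)<150)
    Q=W[m];z=np.percentile(Q[:,2],1);k=Q[Q[:,2]<z+30];print(n,"tip z",z,k.min(0),k.max(0))
E
python3 - <<'E'
from h import *
s=show();tip("side",s);tip("scene",s)
E
```

```text
4.1 rack tcp [-129.5   56.8  122.4] F rack 0.1 -0.3 0.6 w 0.0006040522754426263 
axes [[-1.0, -0.002, -0.001], [-0.002, 1.0, 0.001], [0.001, 0.001, -1.0]]
side tip z 150.034 [-141.1   39.8  148.8] [-118.8   61.   180. ]
scene tip z 151.119 [-142.5   41.4  150.1] [-119.8   62.6  180.9]
```

Emit:
jog_arm([
  [[-1, 0, 0], [0, 0, 0], 0],
  [[-1.7, 0, 0], [0, 0, 0], 0],
  [[-2.1, 0, 0], [0, 0, 0], 0],
  [[-2.5, 0, 0], [0, 0, 0], 0],
  [[-2.9, 0, 0], [0, 0, 0], 0],
  [[-3.3, 0, 0], [0, 0, 0], 0],
  [[-3.7, 0, 0], [0, 0, 0], 0],
  [[-4.1, 0, 0], [0, 0, 0], 0],
])

```text
time: 5.2
tool_pos: [0.5408, 0.2255, 0.1211]
tool_rot: [0.0, 0.073, 0.997, -0.0]
contact_force: [-1.2, 0.2, 1.2]
gripper_width: -0.001
grasp_force: 0.8
```

Emit:
jog_arm([
  [[-0.3, 0, 0], [0, 0, 0], 0],
  [[-0.6, 0, 0], [0, 0, 0], 0],
  [[-0.9, 0, 0], [0, 0, 0], 0],
  [[-1.2, 0, 0], [0, 0, 0], 0],
  [[-1.5, 0, 0], [0, 0, 0], 0],
  [[-1.8, 0, 0], [0, 0, 0], 0],
  [[-2.0, 0, 0], [0, 0, 0], 0],
  [[-2.0, 0, 0], [0, 0, 0], 0],
])

```text
time: 6.2
tool_pos: [0.5899, 0.2182, 0.121]
tool_rot: [0.0, 0.073, 0.997, -0.0]
contact_force: [-0.2, -0.2, 0.1]
gripper_width: -0.0
grasp_force: 0.0
```

```bash
python3 - <<'E'
from h import *
s=show()
p,d=grab_frame("side");cv2.imwrite("pics/side2.png",cv2.resize(p[90:290,120:340,::-1],None,fx=3,fy=3))
E
```

```text
6.2 rack tcp [ 22.8  56.7 121. ] F rack -0.2 -0.3 0.1 w -0.0003827303745002104 
axes [[-1.0, -0.002, -0.0], [-0.002, 1.0, -0.0], [0.0, -0.0, -1.0]]
```

View pics/side2.png

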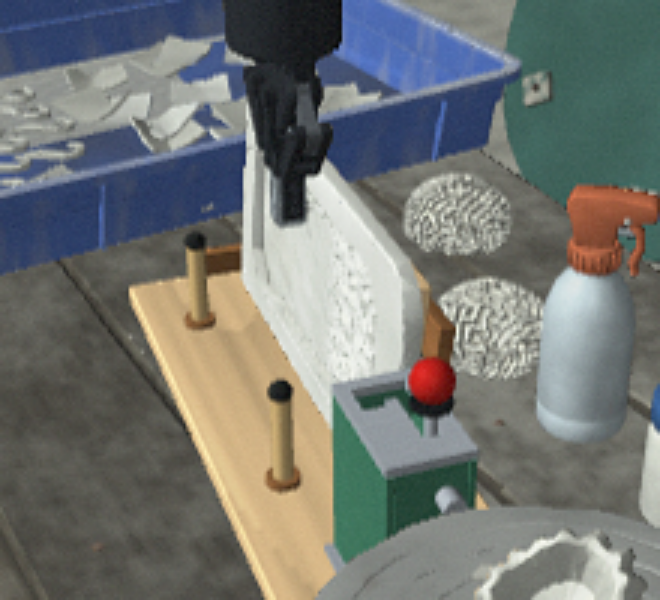

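The crop shows the panel standing back against the slats, with the knob at home. Next I back off, rise and go over to the knob.

Emit:
jog_arm([
  [[1.5, 0, 0], [0, 0, 0], 0],
  [[2.5, -1, -2], [0, 0, 0], 0],
  [[2.5, -3, -3.5], [0, 0, 0], 60],
  [[2, -5.4, -3.5], [0, 0, 0], 60],
  [[1, -7.8, -3.5], [0, 0, 0], 60],
  [[-0.1, -10, -3.5], [0, 0, 0], 60],
  [[-0.1, -10.05, -3.5], [0, 0, 0], 60],
  [[-0.1, -10.05, -3.5], [0, 0, 0], 60],
])

```text
time: 7.25
tool_pos: [0.5551, -0.0305, 0.2084]
tool_rot: [-0.0, 0.073, 0.997, 0.0]
contact_force: [-0.6, 0.2, 0.1]
gripper_width: 0.603
grasp_force: 0.0
```

```bash
python3 - <<'E'
from h import *
s=show()
p,d=grab_frame("side");W=rk(cloud("side",d));t=rk(s["tool_pos"])
cv2.imwrite("pics/side3.png",cv2.resize(p[90:290,160:380,::-1],None,fx=3,fy=3))
for n in("side","scene"):
    p,d=grab_frame(n);W=rk(cloud(n,d))
    m=(abs(W[...,0]-t[0])<16)&(abs(W[...,1]-t[1])<45)&(W[...,2]>195)&(W[...,2]<300)&(p.max(-1)<150)
    Q=W[m]
    for lo in range(200,290,8):
        k=(Q[:,2]>=lo)&(Q[:,2]<lo+8)
        if k.any(): print(n,lo,k.sum(),Q[k].min(0),Q[k].max(0))
E
```

```text
7.25 rack tcp [  25.  -194.4  208.4] F rack -0.6 0.1 0.1 w 0.6030760142446059 
axes [[-1.0, -0.001, 0.001], [-0.001, 1.0, 0.001], [-0.001, 0.001, -1.0]]
side 232 10 [  16.6 -226.2  238.1] [  33.3 -166.5  239.9]
side 240 97 [  13.  -233.1  240. ] [  35.9 -164.6  247.8]
side 248 124 [  13.1 -235.   248.1] [  35.2 -165.7  255.9]
side 256 119 [  13.8 -236.2  256. ] [  35.3 -165.6  263.9]
side 264 128 [  13.5 -235.1  264. ] [  32.1 -166.2  271.7]
side 272 87 [  13.2 -235.   272. ] [  31.1 -159.9  279.9]
side 280 78 [  10.3 -235.1  280. ] [  26.1 -155.1  287.9]
side 288 91 [  11.6 -238.   288.1] [  37.3 -149.5  295.9]
scene 232 1 [  26.9 -166.6  239.8] [  26.9 -166.6  239.8]
scene 240 43 [  11.  -231.1  240.5] [  32.3 -164.8  247.9]
scene 248 76 [  11.3 -233.8  248.1] [  33.  -166.8  255.9]
scene 256 80 [  11.6 -234.   256. ] [  32.5 -162.1  263.8]
scene 264 82 [  11.1 -233.6  264.1] [  32.8 -162.3  271.7]
scene 272 69 [  11.  -234.5  272.1] [  32.4 -161.5  279.8]
scene 280 74 [   9.2 -233.7  280. ] [  34.4 -154.1  287.9]
scene 288 94 [   9.7 -235.   288.1] [  33.3 -151.1  295.9]
```

View pics/side3.png

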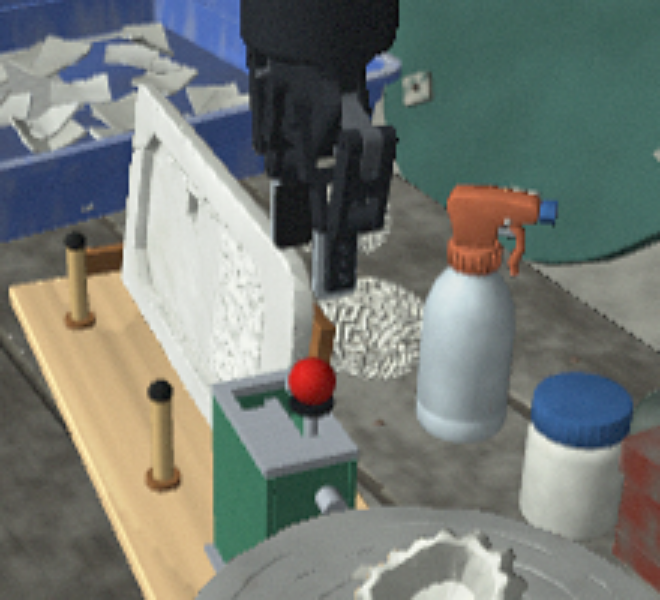

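Both fingers straddle the line above the knob, which is at (312,380) in the crop. Now I lower the tool and pinch.

Emit:
jog_arm([
  [[-0.05, 0, 1.5], [0, 0, 0], 60],
  [[-0.05, 0, 2.6], [0, 0, 0], 60],
  [[-0.05, 0, 3.1], [0, 0, 0], 60],
  [[-0.05, 0, 3.1], [0, 0, 0], 30],
  [[-0.05, 0, 3.1], [0, 0, 0], 0],
  [[-0.05, 0, 3.1], [0, 0, 0], 0],
  [[-0.05, 0, 3.1], [0, 0, 0], 0],
  [[-0.05, 0, 3.1], [0, 0, 0], 0],
])

```text
time: 8.4
tool_pos: [0.5573, -0.0305, 0.1322]
tool_rot: [0.001, 0.073, 0.997, 0.0]
contact_force: [0.3, 3.7, 1.4]
gripper_width: 0.265
grasp_force: 59.2
```

```bash
python3 - <<'E'
from h import *
s=show();print(s["grasp_force"])
p,d=grab_frame("side");cv2.imwrite("pics/side4.png",cv2.resize(p[130:280,180:330,::-1],None,fx=4,fy=4))
E
```

```text
8.4 rack tcp [  27.2 -194.1  132.2] F rack -0.3 3.7 1.4 w 0.2650627777410685 
axes [[-1.0, -0.002, -0.002], [-0.002, 1.0, 0.001], [0.002, 0.001, -1.0]]
59.24896001815796
```

View pics/side4.png

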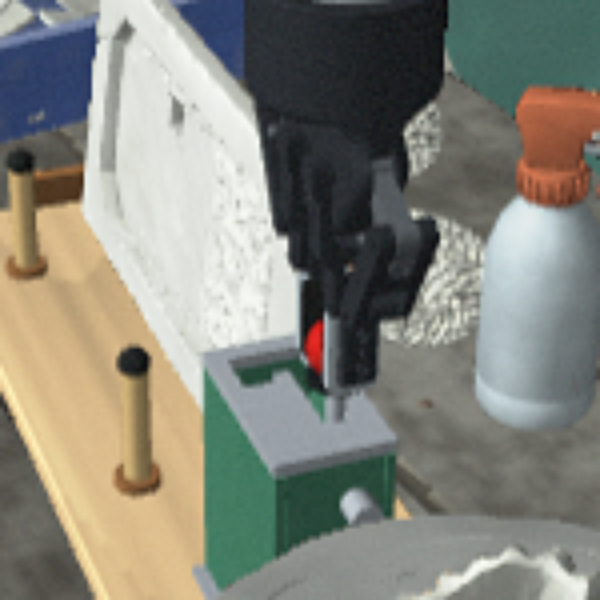

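The crop shows the red knob at (318,345) between the pads, with a grip force of 59 N. Next I slide it along the slot.

Emit:
jog_arm([
  [[0, 0.3, 0], [0, 0, 0], 0],
  [[0, 0.7, 0], [0, 0, 0], 0],
  [[0, 1.1, 0], [0, 0, 0], 0],
  [[0, 1.5, 0], [0, 0, 0], 0],
  [[0, 1.85, 0], [0, 0, 0], 0],
  [[0, 1.85, 0], [0, 0, 0], 0],
])

```text
time: 9.2
tool_pos: [0.5638, 0.0124, 0.1321]
tool_rot: [0.001, 0.073, 0.997, -0.003]
contact_force: [-1.6, -9.4, 3.8]
gripper_width: 0.265
grasp_force: 59.6
```

```bash
python3 - <<'E'
from h import *
s=show();print(s["grasp_force"])
E
```

```text
9.2 rack tcp [  27.3 -150.7  132.1] F rack -0.2 -9.5 3.8 w 0.2653661066893036 
axes [[-1.0, -0.002, -0.002], [-0.002, 1.0, -0.007], [0.002, -0.007, -1.0]]
59.56770479679108
```

Emit:
jog_arm([
  [[0, 0.12, 0], [0, 0, 0], 0],
  [[0.3, 0.12, 0.02], [0, 0, 0], 0],
  [[0.6, 0.12, 0.08], [0, 0, 0], 0],
  [[0.9, 0.12, 0.18], [0, 0, 0], 0],
  [[1.2, 0.12, 0.32], [0, 0, 0], 0],
  [[1.45, 0.12, 0.5], [0, 0, 0], 0],
  [[1.66, 0.12, 0.64], [0, 0, 0], 0],
  [[1.66, 0.12, 0.64], [0, 0, 0], 0],
])

```text
time: 10.2
tool_pos: [0.5218, 0.0242, 0.1139]
tool_rot: [-0.001, 0.073, 0.997, 0.0]
contact_force: [-0.3, -0.4, 0.1]
gripper_width: -0.002
grasp_force: 0.0
```

```bash
python3 - <<'E'
from h import *
s=show();print(s["grasp_force"])
p,d=grab_frame("side");cv2.imwrite("pics/side5.png",cv2.resize(p[130:280,180:330,::-1],None,fx=4,fy=4))
E
```

```text
10.2 rack tcp [ -16.  -145.2  113.9] F rack -0.3 -0.5 0.1 w -0.0015111151759699582 
axes [[-1.0, -0.002, 0.002], [-0.002, 1.0, -0.0], [-0.002, -0.0, -1.0]]
0.0
```

View pics/side5.png

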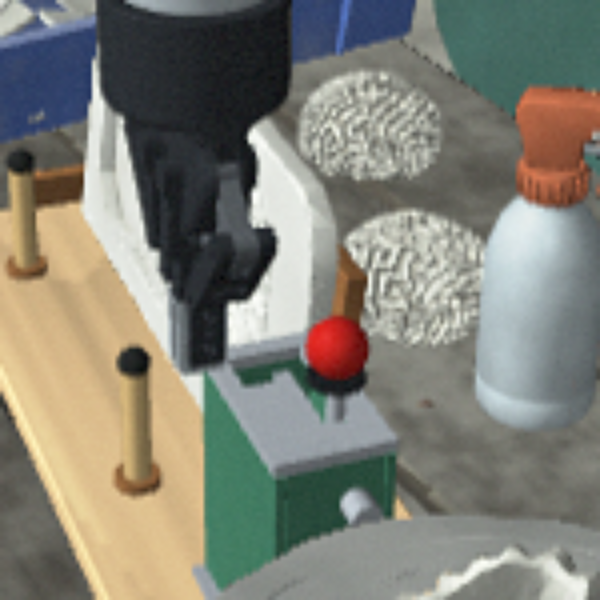

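The crop shows the knob slipped out and is back home at (338,348). The panel is still standing. I'll switch to pushing with the shut fingers turned 45° and set behind the knob, on its far-right side. One face then drives it both along the slot and toward the robot.

Emit:
jog_arm([
  [[0, 0, -2], [0, 0, 0], 0],
  [[0, -0.5, -3.5], [0, 0, 1.2], 0],
  [[-1, -1.8, -3.5], [0, 0, 2.5], 0],
  [[-2.44, -3.07, -3.5], [0, 0, 3.8], 0],
  [[-2.44, -3.07, -3.5], [0, 0, 5.0], 0],
  [[-2.44, -3.07, -3.5], [0, 0, 5.62], 0],
  [[-2.44, -3.07, -3.5], [0, 0, 5.62], 0],
])

```text
time: 11.12
tool_pos: [0.5721, -0.061, 0.2024]
tool_rot: [-0.0, 0.448, 0.894, -0.0]
contact_force: [0.2, 0.1, -0.4]
gripper_width: -0.0
grasp_force: 0.0
```

```bash
python3 - <<'E'
from h import *
s=show();print(s["joint_pos"].round(2))
for n in("side","scene"):
    p,d=grab_frame(n);W=rk(cloud(n,d));q=(p[...,0]>120)&(p[...,1]<60)&(p[...,2]<60)
    Q=W[q&(abs(W-[25,-195,170])<40).all(-1)];print(n,Q.mean(0),Q.min(0),Q.max(0))
    t=(abs(W[...,1]+285)<55)&(abs(W[...,0]-40)<60)&(W[...,2]>60)&(W[...,2]<190);print("near turntable",t.sum(),W[t].max(0) if t.any() else "")
E
```

```text
11.125 rack tcp [  46.3 -222.1  202.4] F rack 0.2 0.1 -0.4 w -8.580866129256185e-05 
axes [[-0.709, 0.705, 0.0], [0.705, 0.709, -0.0], [-0.0, -0.0, -1.0]]
[-0.24 -0.06  1.73 -0.    1.47 -0.88]
side [  21.96031746 -199.65396825  176.44285714] [  14.2 -206.9  165.7] [  31.8 -188.2  182.9]
near turntable 1326 [  99.8 -230.1  145.6]
scene [  20.19716981 -199.27830189  177.78207547] [  12.4 -207.9  167.4] [  30.4 -189.1  183.8]
near turntable 1775 [  99.9 -230.1  147.1]
```

Emit:
jog_arm([
  [[0, 0, 1.5], [0, 0, 0], 0],
  [[0, 0, 3], [0, 0, 0], 0],
  [[0, 0, 3], [0, 0, 0], 0],
  [[0.4, 0.19, 3], [0, 0, 0], 0],
  [[0.95, 0.74, 3], [0, 0, 0], 0],
  [[1.38, 1.17, 3], [0, 0, 0], 0],
  [[1.71, 1.51, 3], [0, 0, 0], 0],
  [[1.71, 1.51, 3], [0, 0, 0], 0],
])

```text
time: 12.22
tool_pos: [0.577, -0.0027, 0.1286]
tool_rot: [0.0, 0.448, 0.894, 0.0]
contact_force: [-0.5, 0.3, -0.7]
gripper_width: -0.001
grasp_force: 0.0
```

```bash
cat >> h.py <<'E'
def knob():
    for n in("side","scene"):
        p,d=grab_frame(n);W=rk(cloud(n,d));q=(p[...,0]>120)&(p[...,1]<60)&(p[...,2]<60)
        Q=W[q&(abs(W-[5,-170,165])<[55,50,35]).all(-1)];print(n,len(Q),Q.mean(0) if len(Q) else "")
        cv2.imwrite(f"pics/last_{n}.png",cv2.resize(p[130:280,180:330,::-1],None,fx=4,fy=4))
E
python3 - <<'E'
from h import *
s=show();knob()
E
```

```text
12.225 rack tcp [  42.6 -163.7  128.6] F rack -0.5 0.2 -0.7 w -0.0006049896066283877 
axes [[-0.71, 0.704, -0.001], [0.704, 0.71, 0.001], [0.001, 0.0, -1.0]]
side 132 [  21.30909091 -199.21363636  176.18787879]
scene 110 [  19.75363636 -199.28545455  177.74454545]
```

View pics/last_side.png

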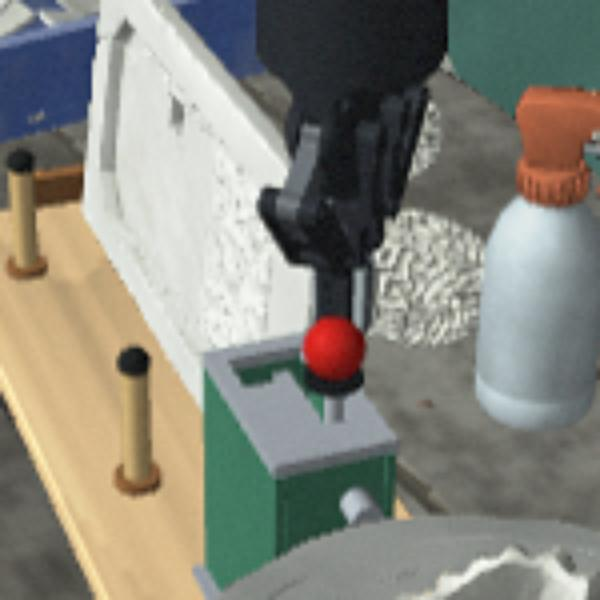

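The crop shows the shut fingers passed behind the home knob at (335,348), so the 45° contact jammed and slid off. I'll retry with the face turned only about 20°, pushing mostly along the slot.

Emit:
jog_arm([
  [[0.1, 0.4, -1], [0, 0, 0], 0],
  [[0, 0, -2.6], [0, 0, 0.6], 0],
  [[-1, -1.2, -2.6], [0, 0, 1.8], 0],
  [[-1.57, -1.9, -2.6], [0, 0, 3.12], 0],
  [[-1.57, -1.9, -1.5], [0, 0, 3.12], 0],
  [[-1.57, -1.9, 0], [0, 0, 3.12], 0],
  [[-1.57, -1.9, 0], [0, 0, 3.12], 0],
])

```text
time: 13.2
tool_pos: [0.559, -0.0636, 0.1238]
tool_rot: [-0.004, 0.632, 0.775, -0.002]
contact_force: [-0.7, 1.2, -0.2]
gripper_width: 0.002
grasp_force: 0.0
```

```bash
python3 - <<'E'
from h import *
s=show();knob()
E
```

```text
13.2 rack tcp [  33.8 -226.6  123.8] F rack -0.8 1.0 -0.2 w 0.002422810636677055 
axes [[-0.344, 0.939, 0.003], [0.939, 0.344, -0.007], [-0.008, 0.001, -1.0]]
side 42 [  18.07380952 -201.7047619   170.78095238]
scene 36 [  15.74722222 -201.31388889  172.31944444]
```

Emit:
jog_arm([
  [[0.2, 0.07, 0], [0, 0, 0], 0],
  [[0.45, 0.17, 0], [0, 0, 0], 0],
  [[0.7, 0.26, 0], [0, 0, 0], 0],
  [[0.95, 0.35, 0], [0, 0, 0], 0],
  [[1.13, 0.41, 0], [0, 0, 0], 0],
])

```text
time: 13.92
tool_pos: [0.5674, -0.0354, 0.1295]
tool_rot: [0.002, 0.631, 0.776, -0.001]
contact_force: [-0.6, -6.0, 3.6]
gripper_width: 0.002
grasp_force: 3.2
```

```bash
python3 - <<'E'
from h import *
s=show();knob()
E
```

```text
13.925 rack tcp [  37.9 -197.4  129.5] F rack 0.3 -6.0 3.6 w 0.0023586399625710876 
axes [[-0.345, 0.939, -0.005], [0.939, 0.345, 0.002], [0.003, -0.004, -1.0]]
side 92 [  19.69673913 -182.7923913   174.95434783]
scene 70 [  17.71857143 -182.62714286  175.40285714]
```

Emit:
jog_arm([
  [[0, 0, 0.25], [0, 0, 0], 0],
  [[0, 0, 0.5], [0, 0, 0], 0],
  [[0.3, 0.11, 0.5], [0, 0, 0], 0],
  [[0.6, 0.22, 0.5], [0, 0, 0], 0],
  [[0.9, 0.33, 0.5], [0, 0, 0], 0],
  [[1.15, 0.42, 0.5], [0, 0, 0], 0],
  [[1.15, 0.42, 0.5], [0, 0, 0], 0],
])

```text
time: 14.9
tool_pos: [0.5721, -0.004, 0.1165]
tool_rot: [0.002, 0.631, 0.776, 0.0]
contact_force: [1.5, -2.6, 2.3]
gripper_width: -0.003
grasp_force: 1.8
```

```bash
python3 - <<'E'
from h import *
s=show();knob()
E
```

```text
14.9 rack tcp [  37.9 -165.8  116.5] F rack 1.9 -2.4 2.3 w -0.0033534112067273754 
axes [[-0.345, 0.938, -0.002], [0.938, 0.345, 0.003], [0.003, -0.001, -1.0]]
side 104 [   8.65576923 -160.44423077  174.35384615]
scene 77 [   6.30649351 -160.12207792  174.69090909]
```

The knob has started to swing toward the robot by about 12 mm at a travel of about 39 mm. I'll continue with a little more +y and a sweep in -x.

Emit:
jog_arm([
  [[0.2, 0.07, 0], [0, 0, 0], 0],
  [[0.3, -0.2, 0], [0, 0, 0], 0],
  [[0.4, -0.5, 0.05], [0, 0, 0], 0],
  [[0.5, -0.8, 0.1], [0, 0, 0], 0],
  [[0.62, -1.1, 0.15], [0, 0, 0], 0],
  [[0.62, -1.1, 0.15], [0, 0, 0], 0],
])

```text
time: 15.75
tool_pos: [0.5464, 0.0046, 0.1165]
tool_rot: [0.007, 0.632, 0.775, 0.004]
contact_force: [11.3, -4.6, 7.4]
gripper_width: -0.001
grasp_force: 19.5
```

```bash
python3 - <<'E'
from h import *
s=show();knob()
E
```

```text
15.75 rack tcp [  11.3 -161.   116.5] F rack 11.9 -2.9 7.4 w -0.0006498227384999638 
axes [[-0.344, 0.939, -0.006], [0.939, 0.344, 0.016], [0.017, -0.0, -1.0]]
side 116 [ -20.18103448 -164.95        158.88706897]
scene 92 [ -21.72934783 -165.26304348  160.05108696]
```

View pics/last_side.png

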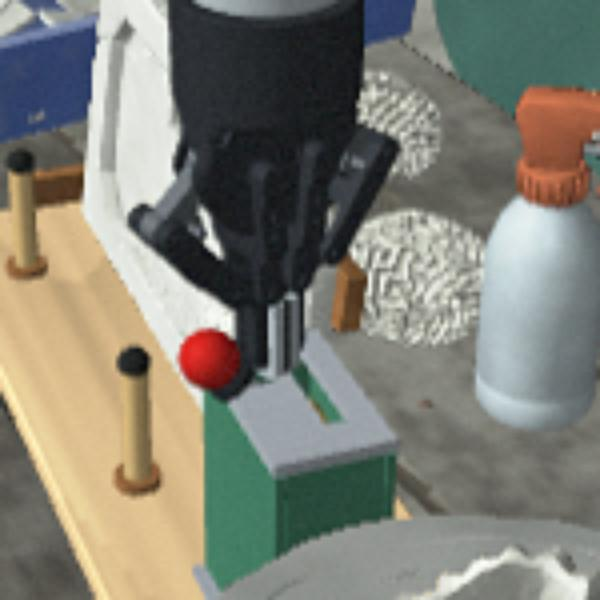

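The crop shows the red knob swung fully over at (210,358). Its travel is about 35 mm, which matches the notch. I'll back the finger away along +x and rise.

Emit:
jog_arm([
  [[-0.1, 0.28, 0], [0, 0, 0], 0],
  [[-0.2, 0.5, 0], [0, 0, 0], 0],
  [[-0.2, 0.5, -1.5], [0, 0, 0], 0],
  [[-0.2, 0.5, -3.5], [0, 0, 0], 0],
  [[-0.2, 0.5, -5.5], [0, 0, 0], 0],
  [[-0.2, 0.5, -5.5], [0, 0, 0], 0],
  [[-0.2, 0.5, -5.5], [0, 0, 0], 0],
  [[-0.2, 0.5, -5.5], [0, 0, 0], 0],
])

```text
time: 16.85
tool_pos: [0.5525, 0.0038, 0.2463]
tool_rot: [-0.002, 0.631, 0.776, -0.001]
contact_force: [-0.5, 0.3, 1.0]
gripper_width: -0.001
grasp_force: 0.0
```

```bash
python3 - <<'E'
from h import *
s=show();knob()
E
```

```text
16.85 rack tcp [  17.4 -160.9  246.3] F rack -0.5 0.2 1.0 w -0.0012829139909963927 
axes [[-0.345, 0.939, 0.002], [0.939, 0.345, -0.004], [-0.005, 0.0, -1.0]]
side 113 [ -20.00353982 -164.67699115  159.35663717]
scene 88 [ -21.85227273 -164.44090909  160.81704545]
```

View pics/last_side.png

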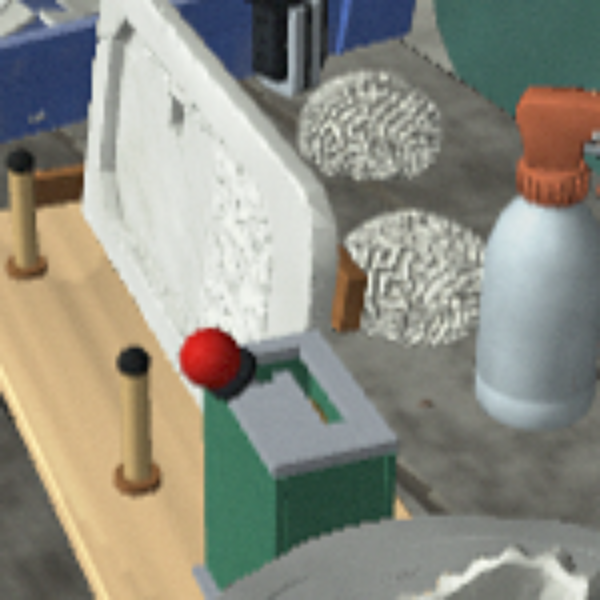

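The crop shows the knob held in the notch at (210,358), the panel standing at the fence, and the gripper clear above. I'm handing in.

```bash
python3 -c "
from plant import *
print(job_done())"
```

```text
the job is handed in; nothing more can be done
None
```

The job is handed in, with no verdict returned: the last image shows the panel standing against the fence, the keeper's knob held in its notch, and the gripper clear of everything.

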